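# Put the fitting kit away in its tray

## Task

First lift the silver span caliper up and off its peg on the sloped easel and lay it flat in the T-shaped compartment of the fitting tray, crossbar in the wide end. Then take the pink thumb slug from its black cradle and lay it on its side in the empty short compartment of the same tray. Set both down rather than dropping them, and leave the other things where they are.

Things in the scene. Friction and masses are not known exactly. Their poses are not given: they have to be found in the camera images.
- caliper: Silver T-shaped span caliper, flat, x -75 to 75 mm, 8 mm thick, 200 g. Origin: mid-length, underside. Crossbar 58 mm wide, 22 long at -x; beam 20 wide; 28 mm eye, 14 mm hole at x=61. Carriage block 32 (x) by 24 mm (y) at x=-14 (balance point), 8 to 26 mm above the underside: grip it across y. At first hangs by the eye on a peg of the easel, underside to the board, x up-slope.
- easel: Fixed wooden easel, 240 mm wide, 170 deep, 150 tall; dark red board sloped 40 degrees from level, facing up and to the easel's -x (the robot). Origin: centre of underside, 82 mm below the middle of the board's face. Two brass pegs, 8 mm thick, stand 20 mm square out of the board at y = +-55 mm, 75 mm up-slope of its middle; the caliper hangs on either.
- tray: Fixed wooden fitting tray, 196 mm (x) by 184 mm (y), 14 mm high; blue compartment floors at 6 mm, walls 8 mm above them. Origin: centre of the underside. On its +y half a T-shaped compartment along x; on its -y half three short compartments, the empty one at the +x end.
- caliper_place (a point): Middle of the T compartment's floor; axes as the tray's. It is 162 mm long in x, 38 mm wide, widening to 70 mm over the last 34 mm at the -x end. The caliper lies right with its origin here and its x along this x: crossbar at -x, eye at +x.
- slug_place (a point): Centre of the floor of the empty short compartment, 44 mm in x by 76 mm in y; axes as the tray's. The slug lies along y.
- slug: Pink urethane thumb slug, a cylinder 32 mm across and 64 mm long, lying along its x axis. Origin: at the start on its lowest line, mid-length (it turns with the slug). 60 g.
- slug_center (a point): Centre of the slug, on its axis.
- cradle: Fixed black cradle, 84 mm (x) by 60 mm (y); the slug lies along x on its floor, 6 mm up, between two rails reaching 12 mm above the table. Origin: centre of the underside.
- gauge: Bystander: yellow plastic gauge strip, 103 mm long, 28 mm wide, hanging on the other peg.
- finger_grip: Bystander: black rubber finger grip, 25 mm across, 28 mm tall, standing in the tray's middle short compartment.
- ball_plug: Bystander: translucent blue plug, 32 mm across, 22 mm tall, in the tray's short compartment at the -x end.
- cleaner: Bystander: blue bottle, 60 mm across, 95 mm tall, at the back.
- tape_jar: Bystander: white jar, 70 mm across, 80 mm tall, at the back.
- grip_tin: Bystander: red tin, 60 mm across, 50 mm tall, at the back.

How it is judged (in metres and radians):
On the way, in this order (a step that is already met when the one before it is completed fails the run):
1. The caliper is off its peg, held by the fingers clear of the easel, at least 40 mm from where it hung (distance of caliper from where it was at the start of the episode above 0.04 m and contact force between caliper and easel below 0.05 N and contact force between the fingers and caliper above 1 N), for 0.1 s.
2. The caliper is lowered flat into the T compartment, its underside within 5 mm of the compartment floor, while the fingers still hold it (not dropped in) (x of caliper in the frame of caliper_place between -0.008 and 0.008 m and y of caliper in the frame of caliper_place between -0.008 and 0.008 m and angle between the x axis of caliper and the x axis of caliper_place, either way round below 0.12 rad and z of caliper in the frame of caliper_place below 0.005 m and angle between caliper's own z axis and vertical below 0.1 rad and contact force between the fingers and caliper above 0.5 N), for 0.1 s.
3. The slug is lowered on its side into the empty short compartment, within 5 mm of the compartment floor, while the fingers still hold it (not dropped in) (x of slug_center in the frame of slug_place between -0.009 and 0.009 m and y of slug_center in the frame of slug_place between -0.009 and 0.009 m and angle between the x axis of slug and the y axis of slug_place, either way round below 0.15 rad and z of slug_center in the frame of slug_place below 0.021 m and contact force between the fingers and slug above 0.5 N), for 0.1 s.
At the end, for the whole second after the job is handed in: Caliper flat in the T compartment (within 3 mm of its floor, 3 degrees of level, 8 mm of its place in x and y), crossbar in the wide end; slug lying along the empty short compartment (within 3 mm of its floor, 9 mm of its centre in x and y); both released and at rest, robot touching nothing (x of caliper in the frame of caliper_place between -0.008 and 0.008 m and y of caliper in the frame of caliper_place between -0.008 and 0.008 m and angle between the x axis of caliper and the x axis of caliper_place, either way round below 0.12 rad and x of slug_center in the frame of slug_place between -0.009 and 0.009 m and y of slug_center in the frame of slug_place between -0.009 and 0.009 m and angle between the x axis of slug and the y axis of slug_place, either way round below 0.15 rad and z of caliper in the frame of caliper_place below 0.003 m and angle between caliper's own z axis and vertical below 0.06 rad and z of slug_center in the frame of slug_place below 0.019 m and contact force between the fingers and caliper below 0.05 N and contact force between the fingers and slug below 0.05 N and linear speed of caliper below 0.02 m/s and linear speed of slug below 0.03 m/s).
It fails at once if The gauge strip, the finger grip or the ball plug is moved more than 25 mm (distance of any of gauge, finger_grip, ball_plug from where it was at the start of the episode above 0.025 m).
It fails at once if The bottle, the jar or the tin at the back is moved more than 30 mm (distance of any of cleaner, tape_jar, grip_tin from where it was at the start of the episode above 0.03 m).
It also fails if it takes over 67 s, if anything falls off the work surface, if the arm or the gripper's body presses on something with over 40 N, if the wrist force passes 120 N, or if a joint passes its speed limit or range.

## Robot

A 6-joint arm with a two-finger parallel gripper is mounted at the origin on the work surface. World frame = base frame: x ahead of the robot, y to its left, z up, the work surface at z = 0. Lengths are in mm, angles in rad, forces in N, time in s.
With the tool pointing down it reaches from about 275 to 750 mm from the base axis. Payload 10.2 kg.
Tool frame: the origin (TCP) lies at the very end of the fingers, on their centre line; the grasp point (between the pads) lies 19 mm behind it (ctrl.grip_depth is the distance from the TCP to the grasp point, in mm); z points along the fingers, x is the direction in which the jaws open and shut, and the axes are right-handed (so a half turn about z gives the same grasp; the last joint's range is limited). The gripper opens to 85 mm and grips with 20 to 120 N. Pads are 22 mm wide; open, the fingers measure 114 mm over their backs; the gripper's body (76 mm by 85 mm) begins 54 mm behind the grasp point. The pads swing forward as they close: fully open they stand 13 mm farther back than shut.
Start: joints at [0.913, 0.313, 1.498, -0, 1.331, -0.223], TCP at [221.158, 476.151, 231.294] pointing down, gripper open.
Joint ranges: [-2.94, 2.94], [-0.97, 2.17], [0.19, 2.56], [-1.23, 4.37], [0.02, 3.11], [-2.88, 2.88]. Speed limits (rad/s): [2.39, 2.39, 3.01, 3.14, 3.14, 3.14].

## Interface

Orientations are given as a unit quaternion [w, x, y, z].
In Python, from rig import ctrl gives the robot as it stands.
- The arm moves only by the tool play_rows, never from a script. Its argument "motion" is a list of rows, each a list of 2 entries, a list of its own where there are three numbers: the shift along the tool's x, y, z in mm, then the turn, a rotation vector about the tool's x, y, z in degrees. A call has 1 to 20 rows; each row shifts and turns the commanded pose from where the row before left it, along the tool's axes as they then stand; what a row does not reach is not made up. A row lasts 1/12 s, in which the tool goes at most 41.7 mm and 7.16 degrees, less where a joint would pass 70% of its speed; a pose out of reach is approached as far as the arm can. A call with a gripper value outside its range is refused whole. "fingers" is the finger opening in mm, from 0 to 85.4, set as the call begins (left out, the last holds). The fingers move at their own pace and stop on an object; "squeeze" is the grip in N (left out, the last holds). Time passes only in rows, so rows that do not move let the fingers close. It gives the time, the measured TCP pose, the force and the opening at its end, in the units of the state.
- ctrl.sense(): the state, without advancing time (a new reading comes with each control period).
- ctrl.capture(name): name is "scene" or "top" or "wrist"; returns the picture (420x560x3 uint8, red, green, blue); there is no depth.
- ctrl.get_calibration(name): a dict with "K" (3x3 intrinsics, pixels), "k1" (the pictures are not rectified: a ray, as slopes to the right and down, at radius r is drawn at 1 + k1 r^2 times it, then the intrinsics apply), "R" (3x3) and "t" (3): a world point X has camera coordinates R X + t; the wrist camera has in their place "tool_from_camera" (4x4, takes a point from camera to tool coordinates, whose origin is the TCP and whose axes are the tool frame's). Camera axes: x right, y down, z forward; pixel columns grow to the right and rows downward; lengths in mm; the calibration is good to about 2 mm. A picture is of the moment at which its call begins: read the wrist's pose just before it. get_calibration takes no time and is no camera call.
- ctrl.finish_job(): hands the job in, once; it reports no verdict.
Trained networks look in the newest picture that a camera, given by its name, has taken for a name from the list of things; names that differ only in an ending like _2 or _b are one class to them, and where a whole thing is asked for, a point or a joint stands for the part that bears it (a point fixed in the world has none). Each returns a list of dicts, best first, with "p" (0 to 1); they miss things now and then, are a little off and sometimes report something else, mostly with a low value. They report only what shows in the picture. A call takes as long as a camera call.
- ctrl.spot_in(camera, name): "position" ([column, row] as shares, 0 to 1, of the picture: columns of its width, rows of its height, amid what is visible of it).
The state is a dict: "time_s": time; "joints": joint angles; "dq": joint speeds; "tau": joint torques, N m; "eef_pos": TCP position; "ee_rot": TCP orientation; "force": force on the tool from outside, world axes, zero at the start; "wrist_torque": the same for the moment, N m; "grip_width": opening from 0.0 (shut) to 1.0 (fully open).
Only numpy, scipy, OpenCV 4.12 (cv2) and the standard library are available. Lean on these libraries where they do the work, as an engineer would, in place of code of your own. Each camera call takes 0.05 s, during which the arm holds its last target. There are 200 camera calls.

## Working session

There is one attempt and no reset: what is moved stays moved. The work goes in short steps, Python scripts to look and compute and a tool call to move; the robot and the scene stay as the last step left them, time stands still between calls to the robot, and variables do not carry over. Pictures are saved under pics/ and viewed, about 8 in all and at most 12, crops included, and the job is handed in when it is done.

Besides the shell and the picture viewer there is one more tool, called after "Request:" as a command line: name --argument value ..., lists and objects as JSON in quotes. play_rows: Moves the arm, as the interface text tells. Its arguments: {"type":"object","properties":{"motion":{"type":"array"},"fingers":{"type":"number"},"squeeze":{"type":"number"}},"required":["motion"]}

```bash
ls; mkdir -p pics
python3 - <<'E'
from rig import ctrl
import cv2
for n in ["scene","top"]:
    im=ctrl.capture(n); cv2.imwrite(f"pics/{n}0.png",im[:,:,::-1])
    for o in ["caliper","easel","tray","slug","cradle","gauge","finger_grip","ball_plug"]:
        r=ctrl.spot_in(n,o)
        print(n,o,[(round(a['position'][0]*560,1),round(a['position'][1]*420,1),round(a['p'],2)) for a in r[:3]])
    print(ctrl.get_calibration(n))
print(ctrl.get_calibration("wrist"),ctrl.grip_depth)
print(ctrl.sense())
E
```

```text
pics
scene caliper [(406.6, 204.6, 0.94)]
scene easel [(411.4, 252.0, 0.73)]
scene tray [(218.8, 130.6, 0.62), (224.7, 152.1, 0.59)]
scene slug [(312.2, 207.1, 0.88)]
scene cradle [(314.0, 219.3, 0.73)]
scene gauge [(446.2, 245.4, 0.54)]
scene finger_grip [(206.1, 142.4, 0.6)]
scene ball_plug [(218.7, 130.1, 0.46)]
{'K': array([[396.74767121,   0.        , 275.22272535],
       [  0.        , 396.74767121, 214.88088715],
       [  0.        ,   0.        ,   1.        ]]), 'k1': -0.02828072167777051, 'R': array([[-0.6186718 ,  0.78555513, -0.01217969],
       [ 0.60570165,  0.46703827, -0.64420552],
       [-0.50037057, -0.40592905, -0.76475545]]), 't': array([ 390.99259481, -339.14878377, 1162.62392275])}
top caliper [(178.0, 283.8, 0.69)]
top easel []
top tray [(394.7, 264.6, 0.66), (431.0, 286.6, 0.6)]
top slug [(267.5, 253.6, 0.73), (328.7, 149.1, 0.73), (393.0, 265.7, 0.19)]
top cradle [(260.7, 253.0, 0.73)]
top gauge []
top finger_grip [(425.3, 260.3, 0.42)]
top ball_plug [(428.4, 285.3, 0.47)]
{'K': array([[403.25504191,   0.        , 278.8026324 ],
       [  0.        , 403.2
[... 879 characters left out ...]
003
{'time_s': 0.9, 'joints': array([ 9.12601630e-01,  3.12892991e-01,  1.49767966e+00, -5.53379014e-06,
        1.33100270e+00, -2.23409193e-01]), 'dq': array([ 6.02534609e-05,  8.74042649e-04,  8.45866164e-05,  5.10849380e-04,
       -1.96492252e-03,  8.95170548e-05]), 'tau': array([-1.06631942e-03, -4.12167263e+01, -2.59895307e+01, -1.59151796e-04,
        4.96492648e-04, -1.53512701e-05]), 'eef_pos': array([221.16277132, 476.15649128, 231.30542766]), 'ee_rot': array([-3.91809976e-07,  8.42975290e-01,  5.37952285e-01,  9.04783035e-06]), 'force': array([-0.79032098, -0.28143793,  0.80450806]), 'wrist_torque': array([ 0.00146676,  0.00396007, -0.0054458 ]), 'grip_width': 1.0008298073744015}
```

Run:
```python
import cv2,numpy as np
a=cv2.imread("pics/scene0.png");b=cv2.imread("pics/top0.png")
t=cv2.resize(b[100:340,110:510],(800,480),interpolation=cv2.INTER_CUBIC)
cv2.imwrite("pics/t0z.png",t)
```

```text
(no output)
```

View pics/scene0.png

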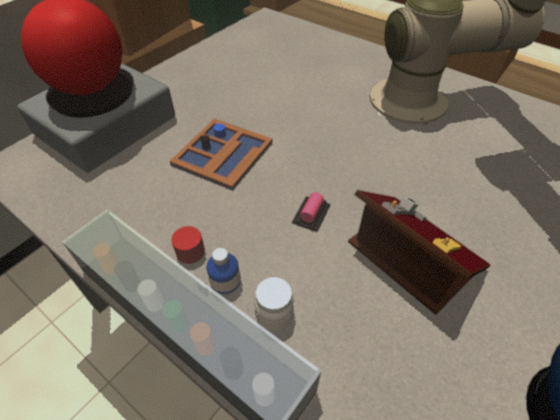

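View pics/t0z.png

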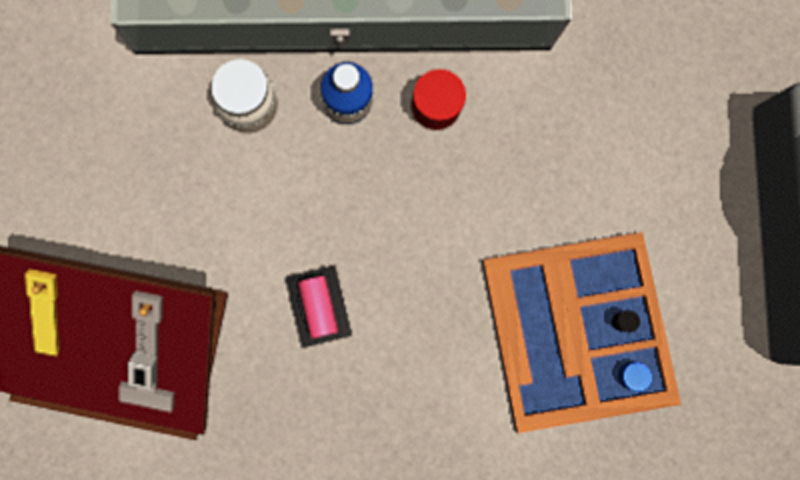

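The views agree: the caliper is at about (146,350) on the easel in the zoomed top picture, the yellow gauge hangs on the other peg, the slug is at (319,307), the tray's T compartment at (545,340) and the empty short compartment at (605,272). Now I'll take a wrist picture and a first measurement.

```bash
cat > h.py <<'E'
from rig import ctrl
import numpy as np, cv2
from scipy.spatial.transform import Rotation as Ro
def cam(n,s=None):
    c=ctrl.get_calibration(n); K=c['K'];k=c['k1']
    if n=="wrist":
        T=np.eye(4);q=s['ee_rot'];T[:3,:3]=Ro.from_quat(q,scalar_first=True).as_matrix();T[:3,3]=s['eef_pos']
        W=T@c['tool_from_camera'];R=W[:3,:3].T;t=-R@W[:3,3]
    else: R=c['R'];t=c['t']
    return K,k,R,t
def proj(X,c):
    K,k,R,t=c
    p=np.atleast_2d(X)@R.T+t;s=p[:,:2]/p[:,2:];s=s*(1+k*(s**2).sum(1,keepdims=True))
    return s@K[:2,:2].T+K[:2,2]
def back(uv,c,z):
    K,k,R,t=c
    d=cv2.undistortPoints(np.float64(uv).reshape(-1,1,2),K,np.array([k,0,0,0.]))[:,0]
    r=np.c_[d,np.ones(len(d))]@R; o=-R.T@t
    return o+r*((z-o[2])/r[:,2])[:,None]
def snap(f):
    s=ctrl.sense(); im=ctrl.capture("wrist"); cv2.imwrite(f,im[:,:,::-1]); np.savez(f+".npz",**s); return s,im
E
python3 - <<'E'
from h import *
snap("pics/w0.png")
c=cam("top")
Z=lambda L:[[110+u/2-.25,100+v/2-.25] for u,v in L]
print("tray",back(Z([(484,259),(641,234),(679,403),(518,431)]),c,14).round(1))
print("slug",back(Z([(319,307)]),c,34).round(1), "axis",back(Z([(310,277),(331,336)]),c,22).round(1))
print("cradle",back(Z([(287,275),(336,265),(351,335),(303,347)]),c,12).round(1))
print("peg",back(Z([(146,311)]),c,135).round(1),back(Z([(41,288)]),c,135).round(1))
E
```

```text
tray [[ 589.3 -162.3   14. ]
 [ 617.2 -341.6   14. ]
 [ 428.1 -374.    14. ]
 [ 397.9 -195.1   14. ]]
slug [[534.6  24.9  34. ]] axis [[568.8  35.8  22. ]
 [502.6  12.   22. ]]
cradle [[571.9  62.8  12. ]
 [583.2   6.6  12. ]
 [503.6 -10.4  12. ]
 [490.2  44.   12. ]]
peg [[527.5 191.8 135. ]] [[550.5 298.5 135. ]]
```

View pics/w0.png

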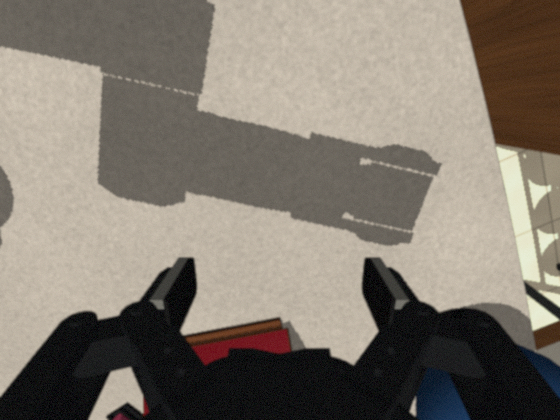

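The wrist picture looks away from the easel, showing only a board corner at (230,340). Tray and peg measurements fit the given sizes: the tray edge comes out at 194 mm and the peg spacing at 109 mm. Next I'll compute the pre-grasp pose for the easel.

```bash
cat >> h.py <<'E'
def go(p,Rt,s=None):
    s=s or ctrl.sense();q=Ro.from_quat(s['ee_rot'],scalar_first=True)
    d=q.inv().apply(np.array(p)-s['eef_pos']);rv=(q.inv()*Ro.from_matrix(Rt)).as_rotvec(degrees=True)
    print("shift(before turn)",d.round(1),"turn",rv.round(2),"shift(after)",(Ro.from_matrix(Rt).inv().apply(np.array(p)-s['eef_pos'])).round(1))
def easel(x,y,yaw):
    R=Ro.from_euler('z',yaw,degrees=True).as_matrix()
    B=R@Ro.from_euler('y',-40,degrees=True).as_matrix()  # columns: upslope, y, normal
    return B,np.array([x,y,82.])
def tool(B): return np.c_[B[:,1],B[:,0],-B[:,2]]   # tool x = part y, tool z = -part z
E
cat > fit.py <<'E'
from h import *
from scipy.optimize import least_squares
c=cam("top")
# board pts (upslope,y,normal) -> zoom pixels
obj=np.array([[75,-55,20],[75,55,20],[-64-11+22-0+11,-55-29,8]])
Z=lambda L:np.array([[110+u/2-.25,100+v/2-.25] for u,v in L])
# caliper origin 11 upslope; crossbar x -75..-53 ; top face
pts=np.array([[75,-55,14],[75,55,14],[11-75,-55-29,8],[11-75,-55+29,8],[11-53,-55-29,8],[11-53,-55+29,8],[11-14,-55,26]])
px=Z([(146,311),(41,288),(173,410),(121,401),(172,393),(121,386),(141,375)])
f=lambda v:(lambda B,o:(proj(pts@B.T+o,c)-px).ravel())(*easel(*v))
r=least_squares(f,[489,256,-12]);print(r.x.round(2),r.fun.reshape(-1,2).round(1).tolist())
B,o=easel(*r.x)
print("carriage mid",(o+B@[-3,-55,17]).round(1))
go(o+B@[-3,-55,120],tool(B))
E
python3 fit.py
```

```text
[492.36 253.93 -11.58] [[-0.0, -0.7], [-0.9, -0.3], [-0.1, 0.4], [0.1, -0.7], [0.7, 1.6], [0.0, -0.5], [0.2, 0.2]]
carriage mid [468.4 202.7  93.1]
shift(before turn) [-159.1  275.    59.3] turn [-39.82   4.66 -12.78] shift(after) [-218.3  138.7  193.8]
```

Request:
play_rows --motion '[[[-15.9,27.5,5.9],[0,0,0]],[[-15.9,27.5,5.9],[0,0,0]],[[-15.9,27.5,5.9],[0,0,0]],[[-15.9,27.5,5.9],[0,0,0]],[[-15.9,27.5,5.9],[0,0,0]],[[-15.9,27.5,5.9],[0,0,0]],[[-15.9,27.5,5.9],[0,0,0]],[[-15.9,27.5,5.9],[0,0,0]],[[-15.9,27.5,5.9],[0,0,0]],[[-15.9,27.5,5.9],[0,0,0]],[[0,0,0],[-6.64,0.78,-2.13]],[[0,0,0],[-6.64,0.78,-2.13]],[[0,0,0],[-6.64,0.78,-2.13]],[[0,0,0],[-6.64,0.78,-2.13]],[[0,0,0],[-6.64,0.78,-2.13]],[[0,0,0],[-6.64,0.78,-2.13]],[[0,0,0],[0,0,0]],[[0,0,0],[0,0,0]]]' --fingers 56

```text
time_s: 2.45
eef_pos: [403.8, 214.4, 172.1]
ee_rot: [0.249, 0.741, 0.591, 0.199]
force: [0.8, 0.2, 0.8]
grip_width: 0.657
```

Run:
```python
from h import *
s,im=snap("pics/w1.png");print(s['time_s'],s['eef_pos'])
B,o=easel(492.36,253.93,-11.58)
go(o+B@[-3,-55,120],tool(B),s)
c=cam("wrist",s)
print(ctrl.spot_in("wrist","caliper")[:1])
P=np.array([[75,-55,20],[75,-55,0],[11-75,-84,8],[11-75,-26,8],[-3,-55,26]]+[[-3+a,-55+b,26] for a in(-16,16) for b in (-12,12)])
for p in proj(P@B.T+o,c):
    print(p.round(1)); cv2.circle(im,tuple(map(int,p.round())),2,(0,255,0),-1)
cv2.imwrite("pics/w1m.png",cv2.resize(im[:,:,::-1],(800,600),interpolation=cv2.INTER_CUBIC))
```

```text
2.45 [403.82682612 214.38649265 172.09870382]
shift(before turn) [ 1.5 -0.6 -0.3] turn [-2.84  0.76 -1.03] shift(after) [ 1.5 -0.6 -0.3]
[{'position': [0.5023, 0.4464], 'p': 0.71}]
[284.1 285.4]
[284. 275.]
[248.6 137. ]
[315.1 135.8]
[282.8 209.3]
[268.5 191.4]
[296.6 191. ]
[269.5 226.9]
[296.7 226.5]
```

View pics/w1m.png

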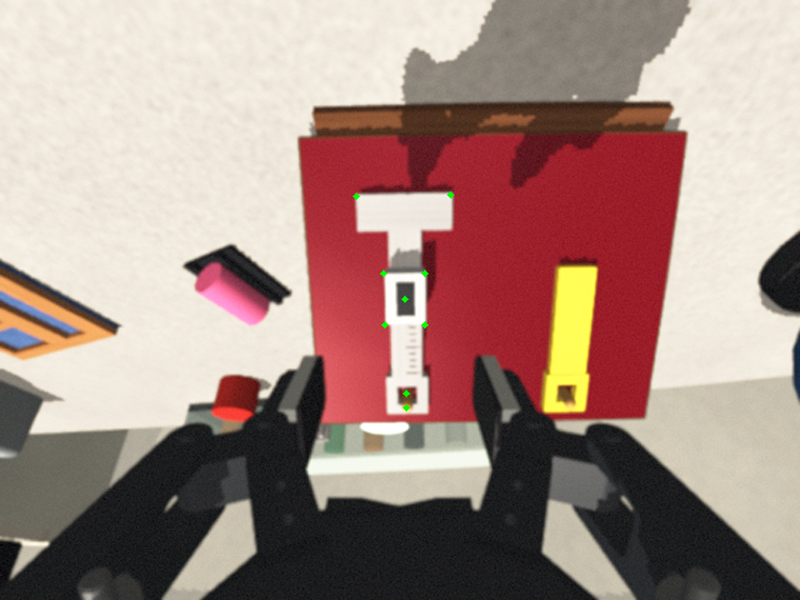

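The model marks fall on the caliper's carriage corners at (384–425, 272–325), its crossbar and its eye, so the fit holds. I'll correct the residual turn and approach along the board normal.

Request:
play_rows --motion '[[[1.5,-0.6,0],[-2.84,0.76,-1.03]],[[0,0,16],[0,0,0]],[[0,0,16],[0,0,0]],[[0,0,16],[0,0,0]],[[0,0,16],[0,0,0]],[[0,0,16],[0,0,0]],[[0,0,12],[0,0,0]],[[0,0,8],[0,0,0]],[[0,0,6],[0,0,0]],[[0,0,3.5],[0,0,0]],[[0,0,0],[0,0,0]],[[0,0,0],[0,0,0]],[[0,0,0],[0,0,0]]]' --fingers 50

```text
time_s: 3.63
eef_pos: [475.1, 204.1, 98.0]
ee_rot: [0.261, 0.73, 0.595, 0.212]
force: [0.1, 1.3, 0.4]
grip_width: 0.587
```

Run:
```python
from h import *
s=ctrl.sense();B,o=easel(492.36,253.93,-11.58)
print(s['force'],s['grip_width'],(B.T@(s['eef_pos']-o)).round(1));go(o+B@[-3,-55,10],tool(B),s)
```

```text
[0.12739529 1.33422521 0.40480738] 0.5866044509598736 [  5.  -52.2  16.7]
shift(before turn) [-2.7 -7.9  6.8] turn [-0.69  0.14  0.02] shift(after) [-2.8 -8.   6.7]
```

Request:
play_rows --motion '[[[-1.4,-4,0],[-0.69,0.14,0]],[[-1.4,-4,0],[0,0,0]],[[0,0,3.4],[0,0,0]],[[0,0,3.4],[0,0,0]],[[0,0,0],[0,0,0]],[[0,0,0],[0,0,0]]]'

```text
time_s: 4.13
eef_pos: [475.1, 203.9, 96.0]
ee_rot: [0.26, 0.73, 0.595, 0.21]
force: [0.0, -0.7, 0.2]
grip_width: 0.592
```

Run:
```python
from h import *
s=ctrl.sense();B,o=easel(492.36,253.93,-11.58)
print(s['force'],s['grip_width'],(B.T@(s['eef_pos']-o)).round(1));go(o+B@[-3,-55,10],tool(B),s)
```

```text
[ 0.00268877 -0.68763258  0.2496908 ] 0.5918611673862797 [  3.7 -52.5  15.1]
shift(before turn) [-2.5 -6.7  5.2] turn [-0.88  0.19  0.  ] shift(after) [-2.5 -6.7  5.1]
```

Run:
```python
from rig import ctrl
s=ctrl.sense();print(s['joints'].round(3),s['dq'].round(4),s['tau'].round(1),s['wrist_torque'])
```

```text
[ 0.343  0.331  2.08  -1.232  0.358  0.081] [ 0.0033 -0.0039  0.0053  0.0001  0.0013  0.0017] [ -0.1 -33.8 -17.9  -0.6   0.1  -0. ] [ 0.05954759  0.27880027 -0.01516904]
```

Joint 4 is on its lower limit of -1.23. A tool leaning 8° about the jaw axis (32° from vertical) will clear it and still grips across y.

Request:
play_rows --motion '[[[0,0,-5],[0,0,0]],[[0,0,0],[5,0,0]],[[0,0,0],[3.9,0,0]],[[0,0,0],[0,0,0]],[[0,0,0],[0,0,0]]]'

```text
time_s: 4.55
eef_pos: [472.4, 202.2, 100.3]
ee_rot: [0.231, 0.743, 0.602, 0.181]
force: [0.2, 0.3, 0.5]
grip_width: 0.585
```

```bash
cat > chk.py <<'E'
from h import *
import sys
s=ctrl.sense();B,o=easel(492.36,253.93,-11.58)
T=tool(B)@Ro.from_euler('x',8,degrees=True).as_matrix()
print(s['force'].round(1),s['joints'].round(2),(B.T@(s['eef_pos']-o)).round(1));go(o+B@[-4,-55,11.5],T,s)
E
python3 chk.py
```

```text
[0.2 0.3 0.5] [ 0.32  0.31  2.04 -0.86  0.4  -0.3 ] [  4.8 -54.7  20. ]
shift(before turn) [-0.2 -7.8  9.3] turn [ 2.09  0.71 -0.15] shift(after) [-0.3 -7.5  9.6]
```

Request:
play_rows --motion '[[[0,-3.8,0],[1,0.7,-0.1]],[[-0.2,-3.8,0],[0,0,0]],[[0,0,4.5],[0,0,0]],[[0,0,4.8],[0,0,0]],[[0,0,0],[0,0,0]],[[0,0,0],[0,0,0]]]'

```text
time_s: 5.05
eef_pos: [470.8, 202.3, 87.4]
ee_rot: [0.22, 0.743, 0.606, 0.179]
force: [0.7, 0.1, 0.0]
grip_width: 0.583
```

```bash
python3 chk.py
```

```text
[0.7 0.1 0. ] [ 0.31  0.33  2.05 -0.85  0.37 -0.32] [ -4.7 -54.9  11.1]
shift(before turn) [-0.1  0.7 -0.5] turn [0.95 0.04 0.02] shift(after) [-0.1  0.7 -0.5]
```

Position is good. Closing the fingers.

Request:
play_rows --motion '[[[0,0.6,0],[0,0,0]],[[0,0,0],[0,0,0]],[[0,0,0],[0,0,0]],[[0,0,0],[0,0,0]],[[0,0,0],[0,0,0]],[[0,0,0],[0,0,0]],[[0,0,0],[0,0,0]],[[0,0,0],[0,0,0]],[[0,0,0],[0,0,0]],[[0,0,0],[0,0,0]]]' --fingers 10 --squeeze 60

```text
time_s: 5.88
eef_pos: [471.3, 202.4, 88.6]
ee_rot: [0.22, 0.743, 0.606, 0.18]
force: [-4.4, 0.2, 6.5]
grip_width: 0.267
```

```bash
python3 chk.py
```

```text
[-4.4  0.2  6.5] [ 0.31  0.33  2.05 -0.84  0.37 -0.32] [ -3.6 -54.7  11.6]
shift(before turn) [-0.3 -0.4  0.2] turn [ 1.   -0.    0.02] shift(after) [-0.3 -0.4  0.2]
```

Request:
play_rows --motion '[[[0,1,-1],[0,0,0]],[[0,1,-1],[0,0,0]],[[0,-0.5,-4],[0,0,0]],[[0,-0.5,-4],[0,0,0]],[[0,-0.6,-5],[0,0,0]],[[0,-0.6,-5],[0,0,0]],[[0,-0.8,-7],[0,0,0]],[[0,-0.8,-7],[0,0,0]],[[0,-1.2,-10],[0,0,0]],[[0,-1.2,-10],[0,0,0]],[[0,-1.2,-10],[0,0,0]],[[0,-1.2,-10],[0,0,0]],[[0,-1.2,-10],[0,0,0]],[[0,0,0],[0,0,0]],[[0,0,0],[0,0,0]]]'

```text
time_s: 7.13
eef_pos: [420.1, 213.0, 155.0]
ee_rot: [0.22, 0.743, 0.606, 0.18]
force: [0.8, 0.4, -2.3]
grip_width: 0.266
```

```bash
python3 chk.py
python3 - <<'E'
from h import *
s,im=snap("pics/w2.png");cv2.imwrite("pics/w2c.png",cv2.resize(im[100:400,130:430,::-1],(600,600)))
E
```

```text
[ 0.8  0.4 -2.3] [ 0.39  0.13  2.08 -0.64  0.53 -0.49] [ -1.  -54.6  96.2]
shift(before turn) [-0.5  7.4 84.4] turn [ 1.02 -0.04  0.02] shift(after) [-0.4  8.9 84.3]
```

View pics/w2c.png

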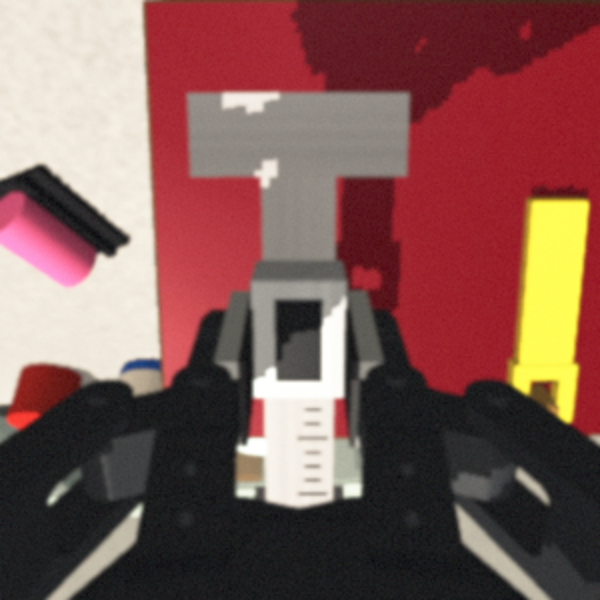

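The caliper is held, off its peg and clear of the easel, and the 2.3 N change matches its weight. I'll fit its pose in the tool frame and the tray layout from the top picture.

```bash
cat > fit2.py <<'E'
from h import *
from scipy.optimize import least_squares
s=dict(np.load("pics/w2.png.npz"));c=cam("wrist",s)
P=np.array([[-75,y,8] for y in(-29,29)]+[[-53,y,8] for y in(-29,29)]+[[-30,y,26] for y in (-12,12)]+[[2,y,26] for y in (-12,12)],float)
px=np.array([(186,93),(410,93),(188,177),(409,177),(251,282),(346,282),(252,398),(345,398)])/2+[130,100]-.25
B,o=easel(492.36,253.93,-11.58)
q=Ro.from_quat(s['ee_rot'],scalar_first=True)
R0=q.inv()*Ro.from_matrix(B); t0=q.inv().apply(o+B@[11+3,-55,85]-s['eef_pos'])
def f(v):
    X=(Ro.from_rotvec(v[:3])*R0).apply(P)+v[3:]
    return (proj(q.apply(X)+s['eef_pos'],c)-px).ravel()
# weak prior on rotation about jaws
r=least_squares(lambda v:np.r_[f(v),v[[1,2]]*40,v[0]*20,(v[3:]-t0)*[.1,.1,.1]],np.r_[0,0,0,t0])
R=(Ro.from_rotvec(r.x[:3])*R0)
print("prior t",t0.round(1),"t",r.x[3:].round(1),"res",r.fun[:16].reshape(-1,2).round(1).tolist())
print("rot vs prior deg",np.degrees(r.x[:3]).round(2),"carriage in tool",(R.apply([-14,0,17])+r.x[3:]).round(1))
print("lean of caliper z vs -tool z",R.apply([0,0,1]).round(3))
np.savez("cal.npz",R=R.as_matrix(),t=r.x[3:])
E
python3 fit2.py
python3 - <<'E'
from h import *
from scipy.optimize import least_squares
c=cam("top")
Z=lambda L:np.array([[110+u/2-.25,100+v/2-.25] for u,v in L])
P=np.array([[98,92,14],[98,-92,14],[-98,-92,14],[-98,92,14.]])
px=Z([(484,259),(641,234),(679,403),(518,431)])
def f(v): return (proj(P@Ro.from_euler('z',v[2]).as_matrix().T+[v[0],v[1],0],c)-px).ravel()
r=least_squares(f,[508,-268,.16]);print(r.x, np.degrees(r.x[2]),r.fun.round(1))
E
```

```text
prior t [-0.4 16.3  9.3] t [-0.5 14.8  9.2] res [[0.0, -0.0], [0.2, -0.1], [0.8, -0.1], [-1.0, -0.2], [-0.7, 0.0], [0.7, -0.0], [0.1, 0.2], [-0.1, 0.2]]
rot vs prior deg [ 2.05 -0.02  0.01] carriage in tool [-0.5 -0.6 -6.6]
lean of caliper z vs -tool z [ 0.001 -0.086 -0.996]
[ 5.08235914e+02 -2.68272993e+02  1.65778800e-01] 9.498425568178263 [-0.4 -0.2  0.5 -1.2  0.6  0.6 -0.6  0.7]
```

```bash
cat > tgt.py <<'E'
from h import *
def caltool(x,y,z,yaw):  # wanted caliper world pose -> tool pose
    m=np.load("cal.npz");Rc=Ro.from_euler('z',yaw,degrees=True).as_matrix();Rt=Rc@m['R'].T
    return np.array([x,y,z])-Rt@m['t'],Rt
def traypt(p,T=(508.2,-268.3,9.5)): return Ro.from_euler('z',T[2],degrees=True).apply(p)+[T[0],T[1],0]
E
python3 - <<'E'
from tgt import *
p=traypt([0,44.3,6]);print(p)
a=caltool(p[0],p[1],136,9.5);print(a[0]);go(*a)
E
```

```text
[ 500.88839106 -224.60754785    6.        ]
[ 487.07809126 -226.40557263  146.41294133]
shift(before turn) [-417.   124.4   90.5] turn [ 37.49   5.27 -20.81] shift(after) [-444.3   -5.9    8.2]
```

Request:
play_rows --motion '[[[0,0,0],[4.7,0.66,-2.6]],[[0,0,0],[4.7,0.66,-2.6]],[[0,0,0],[4.7,0.66,-2.6]],[[0,0,0],[4.7,0.66,-2.6]],[[0,0,0],[4.7,0.66,-2.6]],[[0,0,0],[4.7,0.66,-2.6]],[[0,0,0],[4.7,0.66,-2.6]],[[0,0,0],[4.6,0.65,-2.6]],[[0,0,0],[0,0,0]]]'

```text
time_s: 7.93
eef_pos: [421.9, 211.3, 153.5]
ee_rot: [-0.017, 0.653, 0.757, -0.025]
force: [-0.0, -1.2, -2.8]
grip_width: 0.262
```

Request:
play_rows --motion '[[[-12,-0.3,0.4],[0,0,0]],[[-24,-0.3,0.4],[0,0,0]],[[-26,-0.3,0.4],[0,0,0]],[[-26,-0.3,0.4],[0,0,0]],[[-26,-0.3,0.4],[0,0,0]],[[-26,-0.3,0.4],[0,0,0]],[[-26,-0.3,0.4],[0,0,0]],[[-26,-0.3,0.4],[0,0,0]],[[-26,-0.3,0.4],[0,0,0]],[[-26,-0.3,0.4],[0,0,0]],[[-26,-0.3,0.4],[0,0,0]],[[-26,-0.3,0.4],[0,0,0]],[[-26,-0.3,0.4],[0,0,0]],[[-26,-0.3,0.4],[0,0,0]],[[-26,-0.3,0.4],[0,0,0]],[[-26,-0.3,0.4],[0,0,0]],[[-24,-0.3,0.4],[0,0,0]],[[-20,-0.3,0.4],[0,0,0]],[[0,0,0],[0,0,0]],[[0,0,0],[0,0,0]]]'

```text
time_s: 9.6
eef_pos: [479.2, -228.5, 149.9]
ee_rot: [-0.016, 0.654, 0.756, -0.025]
force: [0.2, 0.8, -2.0]
grip_width: 0.265
```

Run:
```python
from tgt import *
s,im=snap("pics/w3.png");print(s['time_s'],s['joints'].round(2),s['grip_width'],s['force'].round(1))
p=traypt([0,44.3,6]);a=caltool(p[0],p[1],136,9.5);go(*a,s)
c=cam("wrist",s)
L=[[98,92,14],[98,-92,14],[-98,-92,14],[-98,92,14.]]+[[81,44.3+y,14] for y in(19,-19)]+[[-81,44.3+y,14] for y in(35,-35)]+[[-47,44.3+y,14] for y in(35,-35)]+[[60+x,-41.3+y,14] for x in(22,-22) for y in (38,-38)]
m=np.load("cal.npz");q=Ro.from_quat(s['ee_rot'],scalar_first=True)
C=q.apply(np.array([[-75,-29,8],[-75,29,8],[-30,-12,26],[-30,12,26.]])@m['R'].T+m['t'])+s['eef_pos']
im=im[:,:,::-1].copy();im=cv2.resize(im,(800,600),interpolation=cv2.INTER_CUBIC)
for X,col in((traypt(L),(0,255,0)),(C,(0,0,255))):
    for u in proj(X,c): cv2.circle(im,tuple(map(int,(u*800/560).round())),2,col,-1)
cv2.imwrite("pics/w3m.png",im)
```

```text
9.6 [-0.64  0.43  1.56 -0.05  1.19 -2.34] 0.26456002653518673 [ 0.2  0.8 -2. ]
shift(before turn) [1.  8.3 3. ] turn [ 1.6   0.44 -1.27] shift(after) [0.8 8.4 2.8]
```

View pics/w3m.png

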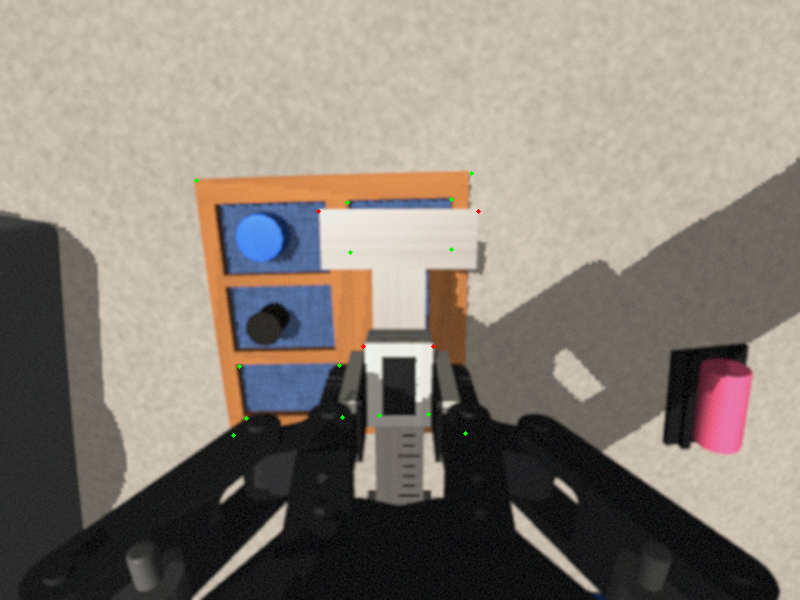

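The tray marks lie on the rim and compartments to within about 2 px, and the caliper marks match too. One zoom of the inner edges will settle the compartment centres.

Run:
```python
import cv2
im=cv2.imread("pics/w3.png");cv2.imwrite("pics/w3z.png",cv2.resize(im[115:315,130:340],(798,760)[0:2] if 0 else (630,600),interpolation=cv2.INTER_CUBIC))
```

```text
(no output)
```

View pics/w3z.png

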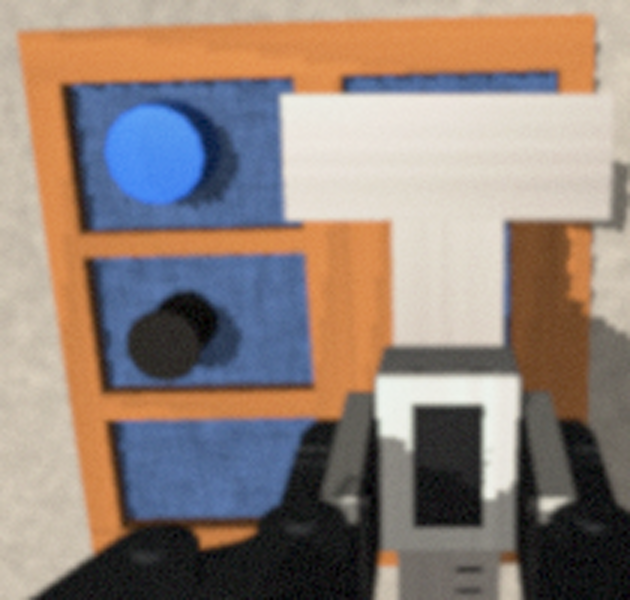

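Run:
```python
from tgt import *
s=dict(np.load("pics/w3.png.npz"));c=cam("wrist",s)
N=["outer-x-y","outer-x+y","T-x-y","T-x+y","s1-x-y","s1-x+y","s2-x-y","s2-x+y","s2+x-y","s2+x+y","s3-x-y","s3-x+y","s3+x-y"]
L=np.array([(20,33),(594,15),(342,76),(558,71),(64,86),(293,79),(84,257),(305,252),(105,391),(313,386),(105,421),(318,418),(124,524)])/3+[130,115]-.33
X=back(L,c,14);T=(508.2,-268.3,9.5)
loc=Ro.from_euler('z',-T[2],degrees=True).apply(X-[T[0],T[1],0])
for n,l in zip(N,loc.round(1)):print(n,l[:2])
```

```text
outer-x-y [-98.5 -93. ]
outer-x+y [-99.2  90.4]
T-x-y [-82.1  10. ]
T-x+y [-82.1  79.2]
s1-x-y [-81.4 -80.7]
s1-x+y [-81.5  -5.8]
s2-x-y [-24.1 -81.3]
s2-x+y [-24.3  -5.5]
s2+x-y [ 25.  -80.2]
s2+x+y [24.3 -5.8]
s3-x-y [ 36.6 -81.7]
s3-x+y [36.5 -4.8]
s3+x-y [ 78.3 -80. ]
```

Run:
```python
from tgt import *
p=traypt([-.6,45.1,6]);print(p);s=ctrl.sense();a=caltool(p[0],p[1],46,9.6);go(*a,s)
```

```text
[ 500.16458161 -223.91754793    6.        ]
shift(before turn) [ 1.7 12.8 93.1] turn [ 1.59  0.41 -1.3 ] shift(after) [ 0.7 15.4 92.7]
```

Request:
play_rows --motion '[[[0,0,0],[1.6,0.4,-1.3]],[[0.2,4,8],[0,0,0]],[[0.2,4,16],[0,0,0]],[[0.2,4,16],[0,0,0]],[[0.1,3.4,16],[0,0,0]],[[0,0,16],[0,0,0]],[[0,0,12],[0,0,0]],[[0,0,8.7],[0,0,0]],[[0,0,0],[0,0,0]],[[0,0,0],[0,0,0]]]'

```text
time_s: 10.48
eef_pos: [486.7, -225.7, 56.9]
ee_rot: [-0.028, 0.644, 0.764, -0.032]
force: [0.4, -0.8, -1.8]
grip_width: 0.263
```

```bash
cat > now.py <<'E'
from tgt import *
import sys
z=float(sys.argv[1]);p=traypt([-.6,45.1,6]);s=ctrl.sense();a=caltool(p[0],p[1],z,9.6);go(*a,s);m=np.load("cal.npz")
q=Ro.from_quat(s['ee_rot'],scalar_first=True)
print("caliper err",(q.apply(m['t'])+s['eef_pos']-p).round(1),"z axis",(q.as_matrix()@m['R'])[:,2].round(3),s['force'].round(1),s['time_s'])
E
python3 now.py 8
```

```text
shift(before turn) [-0.   2.9 38.3] turn [ 0.01 -0.    0.07] shift(after) [-0.   2.9 38.3]
caliper err [ 0.4  0.1 40.5] z axis [-0. -0.  1.] [ 0.4 -0.8 -1.8] 10.4833
```

Request:
play_rows --motion '[[[0,0.8,10],[0,0,0]],[[0,0.8,10],[0,0,0]],[[0,0.7,8],[0,0,0]],[[0,0.4,5],[0,0,0]],[[0,0.2,3],[0,0,0]],[[0,0,0],[0,0,0]],[[0,0,0],[0,0,0]]]'

```text
time_s: 11.07
eef_pos: [486.5, -226.2, 20.8]
ee_rot: [-0.028, 0.644, 0.764, -0.032]
force: [0.8, -0.0, -1.9]
grip_width: 0.262
```

```bash
python3 now.py 7
python3 - <<'E'
from h import *
s,im=snap("pics/w4.png");cv2.imwrite("pics/w4c.png",cv2.resize(im[100:340,130:430,::-1],(750,600)))
E
```

```text
shift(before turn) [0.5 0.2 3.4] turn [0.01 0.   0.07] shift(after) [0.5 0.2 3.4]
caliper err [ 0.2 -0.4  4.4] z axis [-0. -0.  1.] [ 0.8 -0.  -1.9] 11.0667
```

View pics/w4c.png

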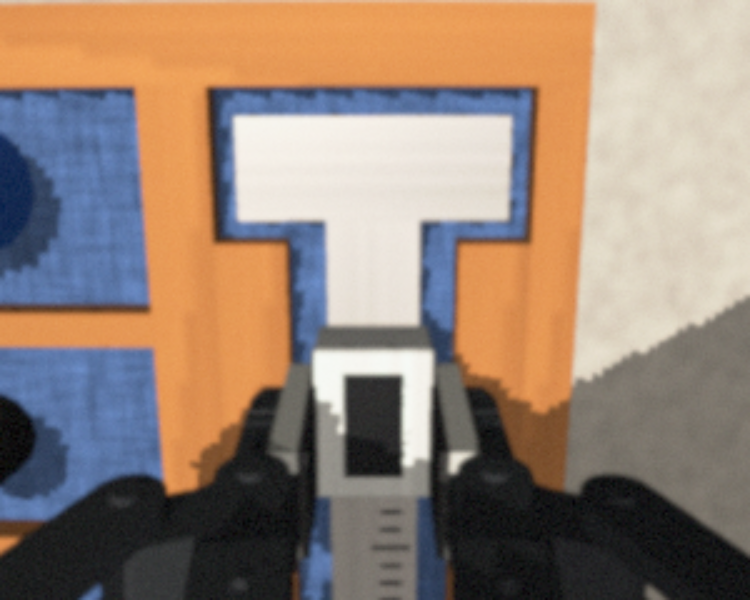

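The caliper is centred in the T compartment: the gaps beside the crossbar are about even, from (212) to (535). Lowering the last few millimetres.

Request:
play_rows --motion '[[[0,0.1,1.5],[0,0,0]],[[0,0.1,1.2],[0,0,0]],[[0,0,0.8],[0,0,0]],[[0,0,0.6],[0,0,0]],[[0,0,0],[0,0,0]],[[0,0,0],[0,0,0]],[[0,0,0],[0,0,0]]]'

```text
time_s: 11.7
eef_pos: [486.9, -226.3, 17.7]
ee_rot: [-0.027, 0.644, 0.764, -0.032]
force: [1.4, 2.7, 7.5]
grip_width: 0.266
```

```bash
python3 now.py 6
```

```text
shift(before turn) [ 0.6 -0.3  1.3] turn [0.07 0.06 0.07] shift(after) [ 0.6 -0.3  1.3]
caliper err [ 0.5 -0.5  1.3] z axis [-0.001  0.001  1.   ] [1.4 2.7 7.5] 11.7
```

Request:
play_rows --motion '[[[0,0,0.6],[0,0,0]],[[0,0,0],[0,0,0]],[[0,0,0],[0,0,0]],[[0,0,0],[0,0,0]]]'

```text
time_s: 12.03
eef_pos: [487.1, -226.4, 17.2]
ee_rot: [-0.027, 0.644, 0.764, -0.032]
force: [3.5, 2.3, 6.9]
grip_width: 0.264
```

Request:
play_rows --motion '[[[0,0,0],[0,0,0]],[[0,0,0],[0,0,0]],[[0,0,0],[0,0,0]],[[0,0,0],[0,0,0]],[[0,0,0],[0,0,0]],[[0,0,0],[0,0,0]]]' --fingers 44

```text
time_s: 12.53
eef_pos: [486.2, -226.2, 16.0]
ee_rot: [-0.028, 0.644, 0.764, -0.032]
force: [-0.1, 0.3, 0.6]
grip_width: 0.516
```

Request:
play_rows --motion '[[[0,-0.4,-5],[0,0,0]],[[0,-1,-10],[0,0,0]],[[0,-2,-20],[0,0,0]],[[0,-2,-20],[0,0,0]],[[0,-2,-20],[0,0,0]],[[0,-2,-20],[0,0,0]],[[0,-2,-20],[0,0,0]],[[0,0,0],[0,0,0]],[[0,0,0],[0,0,0]]]'

```text
time_s: 13.28
eef_pos: [485.2, -226.8, 133.2]
ee_rot: [-0.027, 0.644, 0.764, -0.032]
force: [-0.6, 0.3, -1.0]
grip_width: 0.513
```

Run:
```python
from tgt import *
s,im=snap("pics/w5.png");print(s['force'],s['grip_width'])
c=cam("wrist",s);T=(507.6,-268.9,9.6)
im=cv2.resize(im[:,:,::-1],(800,600),interpolation=cv2.INTER_CUBIC)
C=traypt(np.array([[-75,-29,8],[-75,29,8],[-30,-12,26],[-30,12,26],[-53,29,8],[-53,-29,8],[2,12,26],[2,-12,26]])+[0,45.8,6],T)
for u in proj(C,c): cv2.circle(im,tuple(map(int,(u*800/560).round())),2,(0,255,0),-1)
cv2.imwrite("pics/w5m.png",im)
```

```text
[-0.59063762  0.33526047 -0.96311639] 0.5125095803304247
```

View pics/w5m.png

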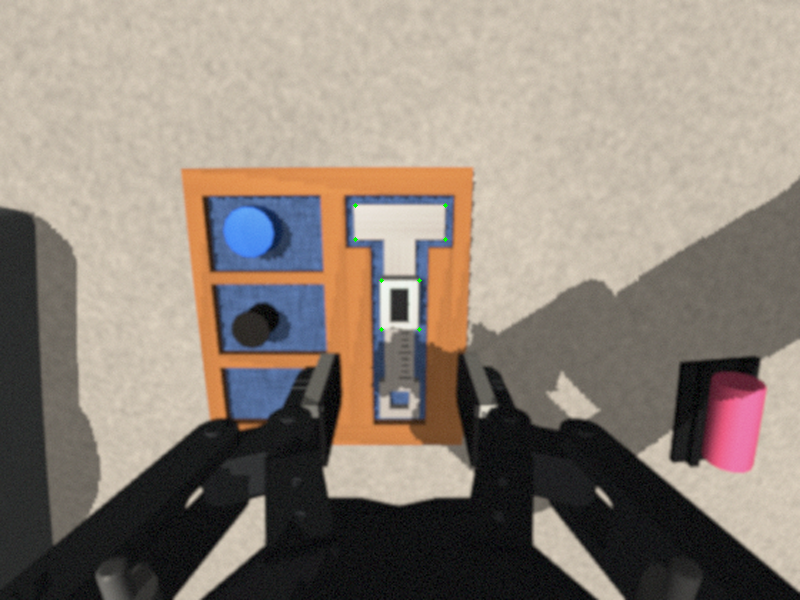

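The caliper lies flat and released in the T compartment; the marks for its place sit on its corners to within about 1 mm. Next the slug: I'll approach above the cradle.

Run:
```python
from tgt import *
y=np.radians(12.5);R=np.array([[-np.sin(y),np.cos(y),0],[np.cos(y),np.sin(y),0],[0,0,-1]]).T
go([536,25.3,130],R)
# refine slug from wrist pic w5: spot
s=dict(np.load("pics/w5.png.npz"));r=ctrl.spot_in("wrist","slug")[:2];c=cam("wrist",s)
for a in r: print(a['p'],back([[a['position'][0]*560,a['position'][1]*420]],c,30).round(1))
```

```text
shift(before turn) [239.6  92.8  -5.7] turn [-4.91 -0.17 -2.8 ] shift(after) [234.7 104.6   2. ]
0.62 [[535.3  20.9  30. ]]
```

Request:
play_rows --motion '[[[0,0,0],[-4.9,-0.2,-2.8]],[[0,0,0],[0,0,0]],[[12,5,0],[0,0,0]],[[24,11,0.2],[0,0,0]],[[28,12,0.3],[0,0,0]],[[28,12,0.3],[0,0,0]],[[28,13,0.3],[0,0,0]],[[28,13,0.3],[0,0,0]],[[28,13,0.3],[0,0,0]],[[28,12,0.3],[0,0,0]],[[20,9,0],[0,0,0]],[[10,4.6,0],[0,0,0]],[[0,0,0],[0,0,0]],[[0,0,0],[0,0,0]]]' --fingers 60

```text
time_s: 14.55
eef_pos: [536.1, 24.5, 129.3]
ee_rot: [-0.0, 0.626, 0.78, -0.001]
force: [0.2, -1.0, -0.1]
grip_width: 0.707
```

Run:
```python
from tgt import *
s,im=snap("pics/w6.png");c=cam("wrist",s)
y=np.radians(12.5);R=np.array([[-np.sin(y),np.cos(y),0],[np.cos(y),np.sin(y),0],[0,0,-1]]).T
go([536,25.3,50],R,s)
for n in("slug","cradle"):
    for a in ctrl.spot_in("wrist",n)[:1]: print(n,a['p'],back([[a['position'][0]*560,a['position'][1]*420]],c,30 if n=="slug" else 12).round(1))
im=im[:,:,::-1].copy()
Q=np.array([[a,b,12] for a in(-42,42) for b in(-30,30)]+[[a,0,32] for a in(-32,32)])@Ro.from_euler('z',12.5,degrees=True).as_matrix().T+[536,25.3,0]
Q[-2:,2]=38
U=proj(Q,c);print(U.round(0).tolist())
x0,y0=U.min(0)-40;x0,y0=int(max(0,x0)),int(max(0,y0))
for u in U: cv2.circle(im,tuple(map(int,u.round())),1,(0,255,0),-1)
cr=im[y0:y0+220,x0:x0+260];print(x0,y0,cr.shape)
cv2.imwrite("pics/w6m.png",cv2.resize(cr,None,fx=3,fy=3)[:600,:800])
```

```text
shift(before turn) [ 0.8  0.2 79.3] turn [-0.1   0.03  0.02] shift(after) [ 0.8  0.  79.3]
cradle 0.68 [[527.9   8.2  12. ]]
[[247.0, 153.0], [314.0, 153.0], [250.0, 239.0], [311.0, 239.0], [280.0, 170.0], [280.0, 241.0]]
206 113 (220, 260, 3)
```

View pics/w6m.png

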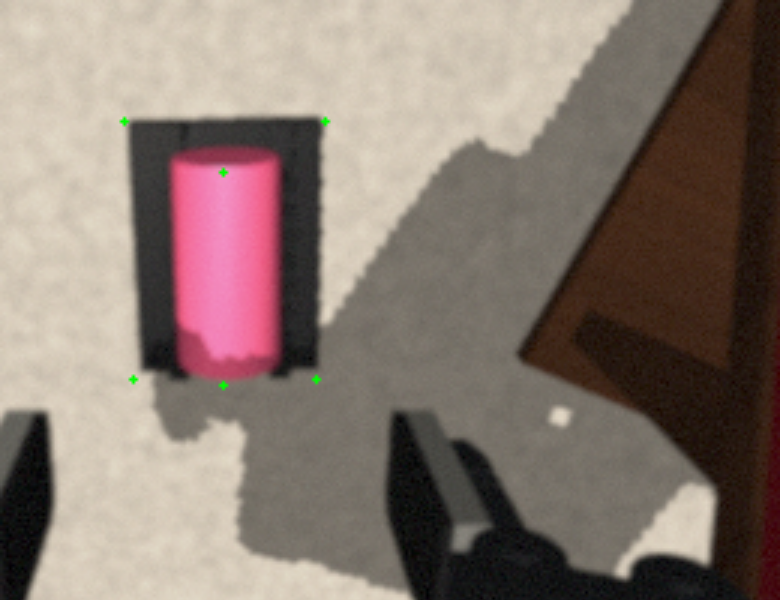

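The slug is centred at about (226,266) in the crop, 1 mm right of and 3.5 mm up from my marks. I'll correct for that and go down.

Request:
play_rows --motion '[[[0.9,-1.7,8],[0,0,0]],[[0.9,-1.8,16],[0,0,0]],[[0,0,20],[0,0,0]],[[0,0,20],[0,0,0]],[[0,0,20],[0,0,0]],[[0,0,14],[0,0,0]],[[0,0,8],[0,0,0]],[[0,0,5],[0,0,0]],[[0,0,2.8],[0,0,0]],[[0,0,0],[0,0,0]],[[0,0,0],[0,0,0]]]'

```text
time_s: 15.62
eef_pos: [532.8, 25.4, 16.4]
ee_rot: [0.0, 0.626, 0.78, 0.0]
force: [0.5, 1.0, 0.3]
grip_width: 0.699
```

Request:
play_rows --motion '[[[0,0,0],[0,0,0]],[[0,0,0],[0,0,0]],[[0,0,0],[0,0,0]],[[0,0,0],[0,0,0]],[[0,0,0],[0,0,0]],[[0,0,0],[0,0,0]],[[0,0,0],[0,0,0]],[[0,0,0],[0,0,0]],[[0,0,0],[0,0,0]],[[0,0,0],[0,0,0]]]' --fingers 20 --squeeze 30

```text
time_s: 16.45
eef_pos: [532.7, 25.5, 16.5]
ee_rot: [0.0, 0.626, 0.78, -0.0]
force: [-1.1, -0.8, 6.0]
grip_width: 0.362
```

Request:
play_rows --motion '[[[0,0,-3],[0,0,0]],[[0,0,-8],[0,0,0]],[[0,0,-18],[0,0,0]],[[0,0,-20],[0,0,0]],[[0,0,-20],[0,0,0]],[[0,0,-20],[0,0,0]],[[0,0,-20],[0,0,0]],[[0,0,0],[0,0,0]],[[0,0,0],[0,0,0]]]'

```text
time_s: 17.2
eef_pos: [532.8, 25.5, 125.7]
ee_rot: [0.001, 0.626, 0.78, 0.0]
force: [0.3, 0.1, -0.6]
grip_width: 0.359
```

```bash
cat > sl.py <<'E'
from tgt import *
import sys
y=np.radians(9.6);R=np.array([[np.cos(y),np.sin(y),0],[np.sin(y),-np.cos(y),0],[0,0,-1]]).T
p=traypt([59,-42,float(sys.argv[1])],(507.6,-268.9,9.6))
s=ctrl.sense();print(p.round(1),s['force'].round(1),s['grip_width'],s['time_s'],s['joints'].round(2));go(p,R,s)
E
python3 sl.py 100
python3 - <<'E'
from h import *
s,im=snap("pics/w7.png");cv2.imwrite("pics/w7c.png",cv2.resize(im[130:330,150:410,::-1],(780,600)))
E
```

```text
[ 572.8 -300.5  100. ] [ 0.3  0.1 -0.6] 0.3590826521707739 17.2 [-0.17  0.44  1.61 -0.    1.09 -1.96]
shift(before turn) [-326.9  -31.5   25.9] turn [ 1.00e-01 -3.00e-02  9.29e+01] shift(after) [-14.9 328.1  25.7]
```

View pics/w7c.png

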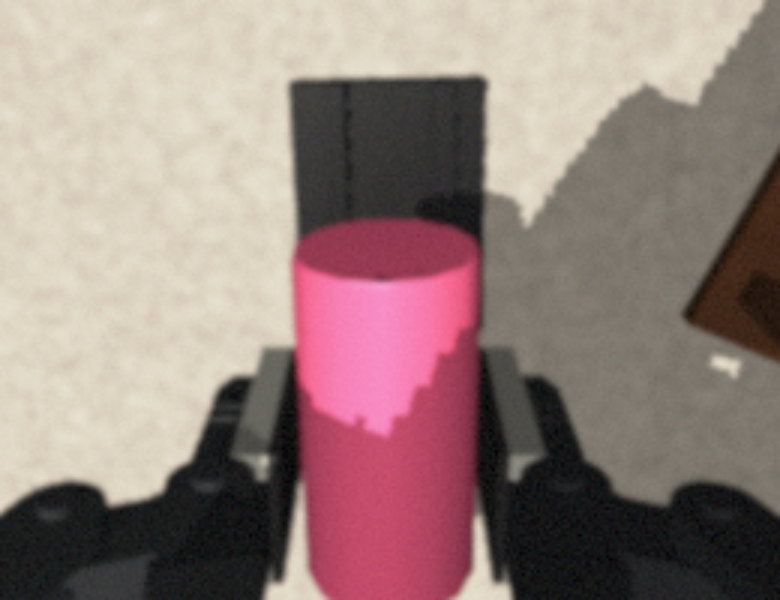

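The slug is held level between the pads. I'll check where it sits along the tool.

Run:
```python
from h import *
s=dict(np.load("pics/w7.png.npz"));c=cam("wrist",s);q=Ro.from_quat(s['ee_rot'],scalar_first=True)
for dy in(-4,0,4):
  u=(proj(q.apply([[0,-32+dy,-5.6-16],[0,-32+dy,-5.6+16],[-16,-32+dy,-5.6],[16,-32+dy,-5.6],[0,32+dy,-21.6]])+s['eef_pos'],c)-[150,130])*3
  print(dy,u.round(0).tolist())
```

```text
-4 [[389.0, 244.0], [388.0, 186.0], [293.0, 212.0], [485.0, 212.0], [389.0, 592.0]]
0 [[389.0, 270.0], [388.0, 206.0], [293.0, 235.0], [484.0, 235.0], [389.0, 610.0]]
4 [[389.0, 294.0], [388.0, 227.0], [294.0, 257.0], [483.0, 257.0], [389.0, 628.0]]
```

Request:
play_rows --motion '[[[0,0,0],[0,0,6.2]],[[0,0,0],[0,0,6.2]],[[0,0,0],[0,0,6.2]],[[0,0,0],[0,0,6.2]],[[0,0,0],[0,0,6.2]],[[0,0,0],[0,0,6.2]],[[0,0,0],[0,0,6.2]],[[0,0,0],[0,0,6.2]],[[0,0,0],[0,0,6.2]],[[0,0,0],[0,0,6.2]],[[0,0,0],[0,0,6.2]],[[0,0,0],[0,0,6.2]],[[0,0,0],[0,0,6.2]],[[0,0,0],[0,0,6.2]],[[0,0,0],[0,0,6.1]],[[0,0,0],[0,0,0]]]'

```text
time_s: 18.58
eef_pos: [531.8, 25.6, 123.5]
ee_rot: [-0.0, 0.997, 0.082, -0.001]
force: [-0.3, 0.2, 0.0]
grip_width: 0.359
```

Request:
play_rows --motion '[[[-0.5,12,0],[0,0,0]],[[-1.2,24,0],[0,0,0]],[[-1.2,26,0],[0,0,0]],[[-1.2,26,0],[0,0,0]],[[-1.2,26,0],[0,0,0]],[[-1.2,26,0],[0,0,0]],[[-1.2,26,0],[0,0,0]],[[-1.2,26,0],[0,0,0]],[[-1.2,26,0],[0,0,0]],[[-1.2,26,0],[0,0,0]],[[-1.2,26,4],[0,0,0]],[[-1.2,24,6],[0,0,0]],[[-1,20,8],[0,0,0]],[[-0.4,12,8],[0,0,0]],[[0,0,0],[0,0,0]],[[0,0,0],[0,0,0]]]'

```text
time_s: 19.92
eef_pos: [571.4, -298.3, 97.8]
ee_rot: [-0.001, 0.996, 0.084, -0.001]
force: [0.4, -0.6, -0.5]
grip_width: 0.36
```

```bash
sed -i 's/\[59,-42,/[59,-40,/' sl.py; python3 sl.py 45
```

```text
[ 572.4 -298.5   45. ] [ 0.4 -0.6 -0.5] 0.3598616877628651 19.9167 [-0.66  0.69  1.26 -0.    1.19 -0.83]
shift(before turn) [ 1.1  0.4 52.8] turn [-0.09  0.1   0.04] shift(after) [ 1.   0.3 52.8]
```

Request:
play_rows --motion '[[[0.5,0.2,10],[0,0,0]],[[0.5,0.2,16],[0,0,0]],[[0,0,16],[0,0,0]],[[0,0,14],[0,0,0]],[[0,0,7],[0,0,0]],[[0,0,4],[0,0,0]],[[0,0,0],[0,0,0]],[[0,0,0],[0,0,0]]]'

```text
time_s: 20.58
eef_pos: [573.3, -298.5, 32.5]
ee_rot: [0.0, 0.996, 0.084, 0.0]
force: [0.2, -0.2, -0.7]
grip_width: 0.359
```

```bash
python3 sl.py 16.4
python3 - <<'E'
from h import *
s,im=snap("pics/w8.png");cv2.imwrite("pics/w8c.png",cv2.resize(im[110:330,140:430,::-1],(790,600)))
E
```

```text
[ 572.4 -298.5   16.4] [ 0.2 -0.2 -0.7] 0.35896564640283396 20.5833 [-0.66  0.77  1.3  -0.    1.06 -0.83]
shift(before turn) [-0.9 -0.2 16.1] turn [ 0.05 -0.01  0.03] shift(after) [-0.9 -0.2 16.1]
```

View pics/w8c.png

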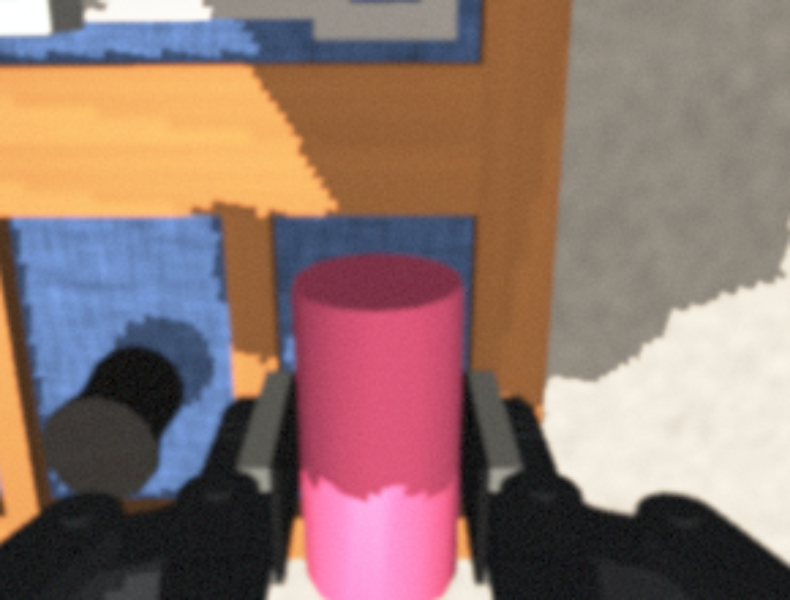

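The slug is over the empty compartment: the opening runs from column 273 to 475 and the slug is centred at 378. The +y wall edge is at row 215, so I'll check the y margin with that.

Run:
```python
from h import *
s=dict(np.load("pics/w8.png.npz"));c=cam("wrist",s);q=Ro.from_quat(s['ee_rot'],scalar_first=True)
f=790/290
X=back(np.array([(273,215),(475,215)])/f+[140,110],c,14)
print(q.inv().apply(X-s['eef_pos']).round(1))
u=(proj(q.apply([[0,-30,-21.6],[0,-30,10.4]])+s['eef_pos'],c)-[140,110])*f;print(u.round(0))
```

```text
[[-22.7 -35.   18.5]
 [ 20.3 -35.   18.5]]
[[380. 308.]
 [380. 249.]]
```

Request:
play_rows --motion '[[[-1.1,0.6,3],[0,0,0]],[[0,0,5],[0,0,0]],[[0,0,4],[0,0,0]],[[0,0,2.4],[0,0,0]],[[0,0,1.5],[0,0,0]],[[0,0,0.4],[0,0,0]],[[0,0,0],[0,0,0]],[[0,0,0],[0,0,0]]]'

```text
time_s: 21.3
eef_pos: [571.8, -299.3, 16.5]
ee_rot: [-0.0, 0.996, 0.084, -0.001]
force: [-5.0, 2.5, 8.7]
grip_width: 0.364
```

```bash
python3 sl.py 16.4
```

```text
[ 572.4 -298.5   16.4] [-5.   2.5  8.7] 0.3639468168905507 21.3 [-0.66  0.8   1.31 -0.    1.03 -0.83]
shift(before turn) [ 0.8 -0.7  0.1] turn [-0.01  0.06  0.01] shift(after) [ 0.8 -0.7  0.1]
```

Request:
play_rows --motion '[[[0,0,0],[0,0,0]],[[0,0,0],[0,0,0]],[[0,0,0],[0,0,0]]]'

```text
time_s: 21.55
eef_pos: [571.8, -299.3, 16.5]
ee_rot: [-0.0, 0.996, 0.084, -0.001]
force: [-5.5, 3.1, 8.7]
grip_width: 0.362
```

Request:
play_rows --motion '[[[0,0,0],[0,0,0]],[[0,0,0],[0,0,0]],[[0,0,0],[0,0,0]],[[0,0,0],[0,0,0]],[[0,0,0],[0,0,0]],[[0,0,0],[0,0,0]]]' --fingers 46

```text
time_s: 22.05
eef_pos: [572.0, -299.4, 15.4]
ee_rot: [0.0, 0.996, 0.084, -0.0]
force: [0.9, -0.6, 0.3]
grip_width: 0.538
```

Request:
play_rows --motion '[[[0,0,-5],[0,0,0]],[[0,0,-10],[0,0,0]],[[0,0,-18],[0,0,0]],[[0,0,-20],[0,0,0]],[[0,0,-20],[0,0,0]],[[0,0,-20],[0,0,0]],[[0,-10,-20],[0,0,0]],[[0,0,0],[0,0,0]],[[0,0,0],[0,0,0]]]'

```text
time_s: 22.8
eef_pos: [570.8, -289.6, 130.3]
ee_rot: [0.001, 0.996, 0.084, 0.001]
force: [0.1, 0.4, -1.5]
grip_width: 0.544
```

Run:
```python
from tgt import *
s,im=snap("pics/w9.png");c=cam("wrist",s);print(s['force'].round(1),s['grip_width'],s['time_s'],s['eef_pos'])
hsv=cv2.cvtColor(im,cv2.COLOR_RGB2HSV)
m=((hsv[...,0]>158)&(hsv[...,0]<178)&(hsv[...,1]>110)).astype(np.uint8)
n,l,st,ce=cv2.connectedComponentsWithStats(m);k=1+st[1:,4].argmax();print(st[k])
T=(507.6,-268.9,9.6)
pts=np.argwhere(l==k)[:,::-1].astype(np.float32);box=cv2.minAreaRect(pts);print("seen",box)
# rendered expectation: slug on place
th=np.linspace(0,2*np.pi,60);S=np.array([[59+16*np.cos(t),-42+e*32,22+16*np.sin(t)] for t in th for e in(-1,1)])
print("expected",cv2.minAreaRect(proj(traypt(S,T),c).astype(np.float32)))
print("dpx/5mm x,y",(proj(traypt([[64,-42,22],[59,-37,22]],T),c)-proj(traypt([[59,-42,22]],T),c)).round(1))
for o in("caliper","slug","finger_grip","ball_plug"):
    for a in ctrl.spot_in("wrist",o)[:1]:
        h={"caliper":14,"slug":38,"finger_grip":30,"ball_plug":25}[o]
        X=back([[a['position'][0]*560,a['position'][1]*420]],c,h);print(o,round(a['p'],2),Ro.from_euler('z',-T[2],degrees=True).apply(X-[T[0],T[1],0]).round(1))
```

```text
[ 0.1  0.4 -1.5] 0.5437355826009388 22.8 [ 570.79760155 -289.62955637  130.32134818]
[ 261  175   35   76 2023]
seen ((278.0, 212.5), (75.0, 34.0), 90.0)
expected ((279.9105224609375, 211.79837036132812), (77.00428771972656, 36.0483512878418), 88.9495620727539)
dpx/5mm x,y [[ 5.4 -0. ]
 [-0.  -5.1]]
caliper 0.92 [[-20.4  46.4  14. ]]
slug 0.75 [[ 56.6 -39.6  38. ]]
finger_grip 0.81 [[  0.9 -46.8  30. ]]
ball_plug 0.67 [[-58.  -47.2  25. ]]
```

```bash
python3 -c "
from rig import ctrl
print(ctrl.finish_job())"
```

```text
the job is handed in; nothing more can be done
None
```

I moved both pieces as asked and handed the job in at about 23 s of the 67 s allowed; handing in reports no verdict.

- **Caliper:** I lifted it off its peg along the board normal and lowered it into the T compartment with the crossbar in the wide end. It stayed in the grip until it touched the floor (about 9 N), and only then did I let go. The wrist picture taken after release showed it flat and within about 1 mm of its place. A network spot after the slug was placed still put it on the compartment's centre line.
- **Slug:** I took it from the cradle, turned it along the tray's y and lowered it into the empty compartment. I let go once it touched the floor. Measured from the last picture by colour outline, it lies about 2 mm from the centre and in line with the compartment. I did not view that last picture, because 12 had already been viewed.
- **Other things:** the finger grip and ball plug still showed in their compartments at the end. I did not re-measure the gauge or the things at the back; no move went near the things at the back.
- **What disagreed:**
  - Joint 4 reached its lower limit on the first approach to the easel. I gripped with the tool leaning about 7° instead, and the caliper turned about 2° in the grip during the lift.
  - The top and wrist cameras differed by about 1 mm on the tray.
  - The network's spots for the slug (before the grasp) and the cradle were about 4 mm and 19 mm off my own measurements, so I did not use them.

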